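Seat a train of tube blocks against the end stop and lock it

TASK

Three orange tube blocks stand touching in a row in the loading rail. Pushing only on the rear block, the one at the open end of the rail, slide the whole row along as one train until the front block is home against the end stop and no gaps are left; then push the red thumb plate beside the rail in towards it until the bolt is fully across behind the row. Do it all by pushing with the fingertips: do not pick up or tip any block, and leave the other things on the bench where they stand.

Things in the scene. Friction and masses are not known exactly. Their poses are not given: they have to be found in the camera images.
- rail: fixed straight channel, grey floor, aluminium walls. Origin at bench height below the middle of the end stop's inner face; x along the channel in the direction the row is pushed (open end to stop), y left of that, z up. Floor top z 6 mm; walls y +-53.5 to +-59.5 mm, top z 20 mm; stop x 0 to 16 mm, top z 34 mm. Block centres when home: x -33, -99, -165 mm. Row starts 50 to 105 mm short
- open_end (a point): middle of the rail's open end, on the channel floor: rail x = -348 mm, z = 6 mm. Axes as the rail's
- bolt_guide (a point): centre of the fixed aluminium bolt guide's top on the rail's -y side: rail x = -209, y = -70, z = 39.5 mm. The guide is 30 mm (along the rail) x 18 mm; the grey ear under it is 70 mm wide, reaches out to y = -128 mm, top z 6 mm. Axes as the rail's
- front_block: loose orange tube block with black sockets on top, 66 (x) x 104 (y) x 26 (z) mm, 0.1 to 0.2 kg, solid; origin at the centre of its underside; x as the rail's x. Nearest the end stop
- middle_block: loose orange tube block with black sockets on top, 66 (x) x 104 (y) x 26 (z) mm, 0.1 to 0.2 kg, solid; origin at the centre of its underside; x as the rail's x. Between the other two
- rear_block: loose orange tube block with black sockets on top, 66 (x) x 104 (y) x 26 (z) mm, 0.1 to 0.2 kg, solid; origin at the centre of its underside; x as the rail's x. Nearest the open end; the row is pushed on its rear face, 33 mm behind its centre, 6 to 32 mm above the bench; sliding the row takes about 2 to 6 N
- keeper (a joint): slide of the steel bolt, m: 0 = withdrawn, 0.032 = fully across (mechanical end); moves along the rail's +y, stays where left, about 1.5 N friction. The bolt (12 mm wide, at rail x = -209 mm, z 21.5 to 31.5 mm) passes over the wall; at 0.032 its nose is 27 mm inside the channel, 5 mm behind a row that is home. A row not home blocks it
- thumb_plate (a point): centre of the outer face of the keeper's red upright thumb plate; the face looks to the rail's -y and is pushed to +y. Plate 34 mm (along the rail) x 8 mm x 38 mm high, 9 to 47 mm above the bench; this point is 30 mm above the bench at rail x = -209 mm, y = -120 mm + joint value. Axes as the rail's
- petri_dish: bystander: round petri dish, 92 mm across, 15 mm high; origin at the centre of its underside
- tape_yellow: bystander: yellow tape roll lying flat, 61 mm across, 19 mm high; origin at the centre of its underside
- bottle_orange_cap: bystander: reagent bottle with orange cap, the one nearer the rail, 62 mm across, 120 mm high; origin at the centre of its underside
- beaker: bystander: clear plastic beaker, 67 mm across, 83 mm high; origin at the centre of its underside

How it is judged:
By the outcome, as a careful person would: the job done as asked, in the order asked, and still so for the second after the job is handed in, with the robot touching nothing.
It also fails if it takes over 48 s, if anything falls off the work surface, if the arm or the gripper's body presses on something with over 40 N, if the wrist force passes 120 N, or if a joint passes its speed limit or range.

ROBOT

A 7-joint arm with a two-finger parallel gripper is mounted at the origin on a cart in front of the work surface, level with it; the furniture and walls round the work are solid. World frame = base frame: x ahead of the robot, y to its left, z up, the work surface at z = 0. Lengths are in mm, angles in rad, forces in N, time in s.
With the tool pointing down it reaches from about 400 to 925 mm from the base axis. Payload 4.1 kg.
Tool frame: the origin (TCP) lies midway between the tips of the shut fingers; the grasp point (between the pads) lies 19 mm behind it; z points along the fingers, y is the line along which they close (so a half turn about z gives the same grasp; the last joint's range is limited). The gripper opens to 85 mm and grips with 20 to 120 N. Pads are 22 mm wide; open, the fingers measure 114 mm over their backs; the gripper's body (76 mm by 85 mm) begins 54 mm behind the grasp point. The pads swing forward as they close: fully open they stand 13 mm farther back than shut.
Start: joints at [-1.392, 0.398, 0.045, 1.537, -0.019, 1.207, -0.051], TCP at [178.234, 625.121, 231.347] pointing down, gripper open.
Joint ranges: [-2.82, 2.82], [-0.49, 2.23], [-1.37, 1.46], [0, 2.46], [-1.36, 4.5], [0.23, 2], [-2.94, 2.94]. Speed limits (rad/s): [2.57, 2.57, 3.14, 3.14, 3.14, 3.14, 3.14].

INTERFACE

Orientations are given as a unit quaternion [x, y, z, w].
In Python, from plant import env, eyes gives the robot as it stands.
- The arm moves only by the tool step_arm, never from a script. Its argument "moves" is a list of rows, each an object of numbers: "tx", "ty", "tz": the shift along the tool's x, y, z in m; "yaw": the turn about the tool's z in degrees. A call has 1 to 8 rows; each row is the pose to reach, as a shift and turn from the pose commanded when the call began, along the tool's axes at that moment; what a row does not reach only later rows make up. A row lasts 1/12 s, in which the tool goes at most 41.7 mm and 7.16 degrees, less where a joint would pass 70% of its speed; a pose out of reach is approached as far as the arm can. A call with a gripper value outside its range is refused whole. "jaw" is the opening, from 0 (shut) to 1 (fully open), set as the call begins (left out, the last holds). The fingers move at their own pace and stop on an object; the grip force is fixed at half the most. Time passes only in rows, so rows that repeat a pose let the fingers close. It gives the time, the measured TCP pose, the force, the opening and the grip force at its end, in the units of the state.
- env.observe(): the state, without advancing time (a new reading comes with each control period).
- eyes.snapshot(name): name is "scene" or "top" or "wrist"; returns (picture, depth): 384x512x3 uint8, red, green, blue; 384x512 float32, mm along the optical axis (not along the pixel's ray), 0 where there is no reading.
- eyes.camera_model(name): a dict with "fx", "fy", "cx", "cy" (pixels), "k1" (the pictures are not rectified: a ray, as slopes to the right and down, at radius r is drawn at 1 + k1 r^2 times it, then the intrinsics apply), "rvec" (rotation vector, rad) and "tvec" (3), from world to camera coordinates, as OpenCV has them; the wrist camera has in their place "mount" (4x4, takes a point from camera to tool coordinates, whose origin is the TCP and whose axes are the flange's). Camera axes: x right, y down, z forward; pixel columns grow to the right and rows downward; lengths in mm; the calibration is good to about 2 mm. A picture is of the moment at which its call begins: read the wrist's pose just before it. camera_model takes no time and is no camera call.
- env.job_done(): hands the job in; it is judged then, once.
The state is a dict: "time": time; "q": joint angles; "joint_velocities": joint speeds; "effort": joint torques, N m; "position": TCP position; "orientation": TCP orientation; "force": force on the tool from outside, world axes, zero at the start; "torque": the same for the moment, N m; "grip_width": finger opening in mm; "gripper_force": force on a finger pad.
Only numpy, scipy, OpenCV 4.12 (cv2) and the standard library are available. Lean on these libraries where they do the work, as an engineer would, in place of code of your own. Each camera call takes 0.05 s, during which the arm holds its last target. There are 200 camera calls.

## Working session

There is one attempt and no reset: what is moved stays moved. The work goes in short steps, Python scripts to look and compute and a tool call to move; the robot and the scene stay as the last step left them, time stands still between calls to the robot, and variables do not carry over. Pictures are saved under pics/ and viewed, at most 10 in all, crops included, and the job is handed in when it is done.

Besides the shell and the picture viewer there is one more tool, called after "Call:" by a JSON object that holds its "op" and its "data", one argument or row to a line. step_arm: Moves the arm, as the interface text tells. Its arguments: {"type":"object","properties":{"moves":{"type":"array","items":{"type":"object","properties":{"tx":{"type":"number"},"ty":{"type":"number"},"tz":{"type":"number"},"yaw":{"type":"number"}}}},"jaw":{"type":"number"}},"required":["moves"]}

```bash
mkdir -p pics; cat > h.py <<'E'
import numpy as np, cv2
from scipy.spatial.transform import Rotation as R
from plant import env, eyes
def snap(n,f):
    p,d=eyes.snapshot(n); cv2.imwrite('pics/'+f,p[:,:,::-1]); np.savez('pics/'+f+'.npz',p=p,d=d); return p,d
def ray(n,u,v,z):
    "pixels -> world points on plane z"
    c=eyes.camera_model(n); u=np.atleast_1d(u).astype(float); v=np.atleast_1d(v).astype(float)
    xd=(u-c['cx'])/c['fx']; yd=(v-c['cy'])/c['fy']; x,y=xd.copy(),yd.copy()
    for _ in range(20):
        s=1+c['k1']*(x*x+y*y); x,y=xd/s,yd/s
    d=np.stack([x,y,np.ones_like(x)],1)
    if 'mount' in c:
        M=np.array(c['mount']); s=env.observe(); Q=R.from_quat(s['orientation']).as_matrix()
        o=Q@M[:3,3]+s['position']; d=d@(Q@M[:3,:3]).T
    else:
        Q=R.from_rotvec(np.ravel(c['rvec'])).as_matrix(); o=-Q.T@np.ravel(c['tvec']); d=d@Q
    return o+d*((z-o[2])/d[:,2])[:,None]
E
python3 - <<'E'
from h import *
p,_=snap('scene','s.png');q,_=snap('top','t.png')
s=env.observe();print(s['time'],s['position'],s['orientation'],s['force'],s['grip_width'])
E
```

```text
0.1 [178.06207732 624.52811368 230.3637345 ] [ 1.38379996e-01  9.90378799e-01 -8.98240428e-04 -6.39628646e-05] [ 0.27091426  0.32008326 -0.5883697 ] 85.72657328124134
```

View pics/t.png

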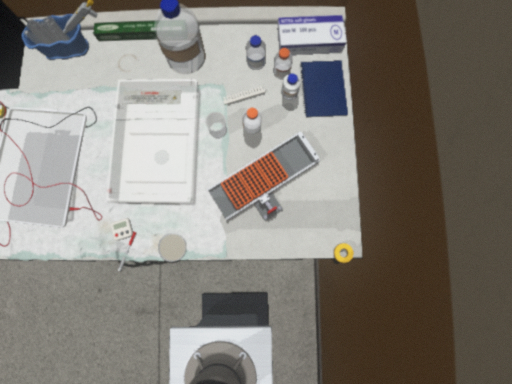

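View pics/s.png

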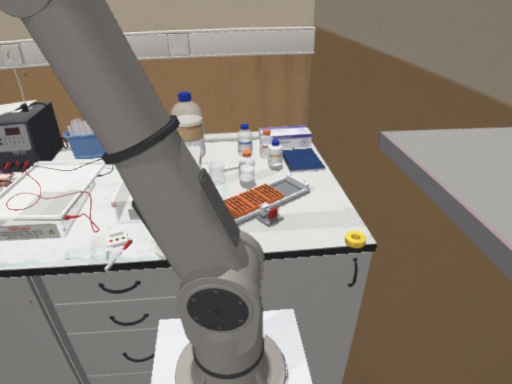

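The top view shows the rail from its open end at about (215,205) to its stop at about (312,148), with the orange row between them. The red thumb plate is at about (269,208), on the lower right side. The bottle is at (252,118), the beaker at (216,125), the dish at (172,247) and the tape at (344,253).

```bash
python3 - <<'E'
from h import *
p=np.load('pics/t.png.npz')['p']
c=p[125:230,200:330]
cv2.imwrite('pics/tc.png',cv2.resize(c,None,fx=6,fy=5.7,interpolation=cv2.INTER_CUBIC)[:,:,::-1])
hsv=cv2.cvtColor(p,cv2.COLOR_RGB2HSV)
m=((hsv[...,0]<14)&(hsv[...,1]>140)&(hsv[...,2]>90)).astype(np.uint8)
roi=np.zeros_like(m);roi[140:225,200:330]=1;m&=roi
n,l,st,ce=cv2.connectedComponentsWithStats(cv2.morphologyEx(m,cv2.MORPH_CLOSE,np.ones((3,3))))
for i in range(1,n):
  if st[i,4]>5: print(st[i],ce[i])
i=1+np.argmax(st[1:,4]);v,u=np.nonzero(l==i)
w=ray('top',u,v,32.)[:,:2]
r=cv2.minAreaRect(w.astype(np.float32));print(r,cv2.boxPoints(r))
for nm,u,v,z in [('dish',172,247,15),('tape',344,253,19),('bottle',252,114,120),('stopcorner',318,158,34)]:print(nm,ray('top',u,v,z)[0])
E
```

```text
[ 221  153   67   56 1787] [254.19418019 180.3648573 ]
[268 207   8   6  14] [271.85714286 209.64285714]
((610.636474609375, -113.92596435546875), (98.43618774414062, 195.47775268554688), 32.005611419677734) [[ 517.0979     -57.12947  ]
 [ 620.70154   -222.89388  ]
 [ 704.17505   -170.72246  ]
 [ 600.5714      -4.9580536]]
dish [400.57454012 150.33143366  15.        ]
tape [ 374.13531991 -394.30348134   19.        ]
bottle [ 799.52141544 -109.37708299  120.        ]
stopcorner [ 680.66264894 -322.29441272   34.        ]
```

View pics/tc.png

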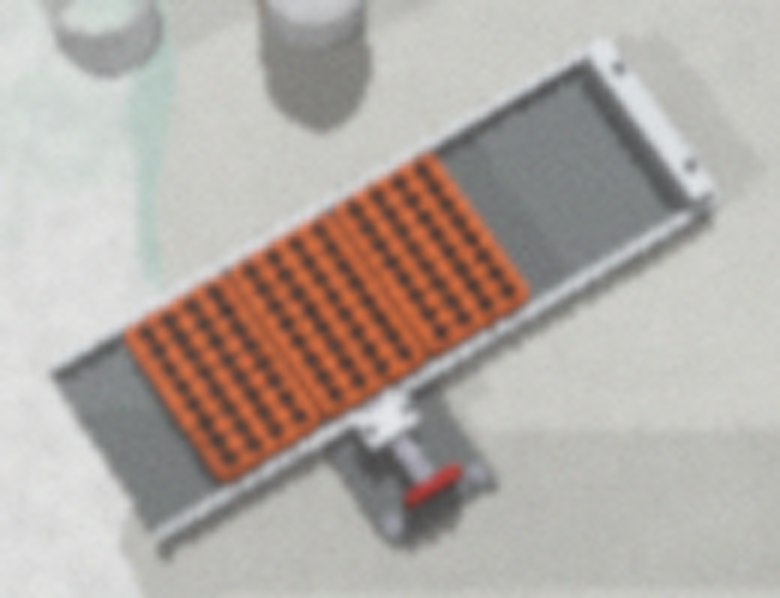

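The crop shows the row tight together. Its rear edge runs from about (130,335) to (225,480), the stop's top from (600,40) to (715,195), and the open end from (52,375) to (160,540). The thumb plate is at (432,484).

```bash
cat > rail.py <<'E'
from h import *
d=np.array([0.530,-0.848]);d/=np.linalg.norm(d);n=np.array([-d[1],d[0]])
E
python3 - <<'E'
from rail import *
def t(x,y,z):return ray('top',200+(x+.5)/6-.5,125+(y+.5)/5.7-.5,z)[0,:2]
A=t(52,375,20);B=t(160,540,20);C=t(597,42,34);D=t(715,195,34)
print(A,B,C,D, 'open mid',(A+B)/2,'stop outer',(C+D)/2, 'len',np.linalg.norm((A+B-C-D)/2))
e=(C+D-A-B)/2;e/=np.linalg.norm(e);print('dir',e,np.degrees(np.arctan2(e[1],e[0])))
I1=t(580,68,34);I2=t(682,207,34);print('stop inner',(I1+I2)/2)
O=(A+B)/2+348*e; print('O',O)
print('thumb top centre',t(432,484,47),'pred',O-209*e-116*np.array([-e[1],e[0]]))
print('rear mid',(t(130,335,32)+t(225,480,32))/2,'front',(t(430,152,32)+t(528,295,32))/2)
M=eyes.camera_model('wrist');print(np.round(M['mount'],2),M['fx'])
E
```

```text
[580.85754211  35.45372122] [486.37816032 -22.86984312] [ 770.33322034 -263.945605  ] [ 677.95060867 -324.62052292] open mid [533.61785122   6.29193905] stop outer [ 724.14191451 -294.28306396] len 355.8718183951746
dir [ 0.53537272 -0.84461592] -57.6308081223941
stop inner [ 712.83848231 -280.12086745]
O [ 719.92755768 -287.63440083]
thumb top centre [ 512.6566067  -166.56031226] pred [ 510.05921263 -173.21290921]
rear mid [559.60378994 -32.93847974] front [ 663.45787567 -195.90154168]
[[   0.     -0.95   -0.3    77.72]
 [   1.      0.      0.     -1.15]
 [  -0.     -0.3     0.95 -142.78]
 [   0.      0.      0.      1.  ]] 317.26396597609966
```

Call:
{"op": "step_arm", "data": {
  "moves": [
    {"tx":0,"ty":-0.04,"yaw":7},
    {"tx":-0.01,"ty":-0.08,"yaw":14},
    {"tx":-0.02,"ty":-0.12,"yaw":21},
    {"tx":-0.03,"ty":-0.16,"yaw":28},
    {"tx":-0.04,"ty":-0.2,"yaw":35},
    {"tx":-0.05,"ty":-0.24,"yaw":42},
    {"tx":-0.06,"ty":-0.28,"yaw":42},
    {"tx":-0.07,"ty":-0.32,"yaw":42}
  ],
  "jaw": 0
}}

```text
invalid input
```

Call:
{"op": "step_arm", "data": {
  "moves": [
    {"tx":0,"ty":-0.04,"tz":0,"yaw":7},
    {"tx":-0.01,"ty":-0.08,"tz":0,"yaw":14},
    {"tx":-0.02,"ty":-0.12,"tz":0,"yaw":21},
    {"tx":-0.03,"ty":-0.16,"tz":0,"yaw":28},
    {"tx":-0.04,"ty":-0.2,"tz":0,"yaw":35},
    {"tx":-0.05,"ty":-0.24,"tz":0,"yaw":42},
    {"tx":-0.06,"ty":-0.28,"tz":0,"yaw":42},
    {"tx":-0.07,"ty":-0.32,"tz":0,"yaw":42}
  ],
  "jaw": 0
}}

```text
time: 0.77
position: [157.5, 295.8, 230.7]
orientation: [0.484, 0.875, -0.0, 0.0]
force: [0.4, -0.9, 0.2]
grip_width: -0.2
gripper_force: 0.0
```

Call:
{"op": "step_arm", "data": {
  "moves": [
    {"tx":-0.03,"ty":0.025,"tz":0,"yaw":0},
    {"tx":-0.06,"ty":0.05,"tz":0,"yaw":0},
    {"tx":-0.09,"ty":0.075,"tz":0,"yaw":0},
    {"tx":-0.12,"ty":0.1,"tz":0,"yaw":0},
    {"tx":-0.15,"ty":0.12,"tz":0,"yaw":0},
    {"tx":-0.185,"ty":0.14,"tz":0,"yaw":0},
    {"tx":-0.22,"ty":0.15,"tz":0,"yaw":0},
    {"tx":-0.26,"ty":0.16,"tz":0,"yaw":0}
  ]
}}

```text
time: 1.43
position: [432.4, 162.4, 231.2]
orientation: [0.483, 0.875, 0.0, -0.0]
force: [0.3, 0.6, 0.0]
grip_width: 0.2
gripper_force: 0.0
```

Call:
{"op": "step_arm", "data": {
  "moves": [
    {"tx":-0.04,"ty":0.0,"tz":0,"yaw":0},
    {"tx":-0.08,"ty":0.0,"tz":0,"yaw":0},
    {"tx":-0.12,"ty":0.0,"tz":0,"yaw":0},
    {"tx":-0.15,"ty":0.0,"tz":0,"yaw":0},
    {"tx":-0.17,"ty":0.0,"tz":0,"yaw":0},
    {"tx":-0.18,"ty":0.0,"tz":0,"yaw":0},
    {"tx":-0.18,"ty":0.0,"tz":0,"yaw":0}
  ]
}}

```text
time: 2.02
position: [527.7, 7.2, 231.1]
orientation: [0.486, 0.874, -0.001, 0.001]
force: [0.9, -0.0, -0.1]
grip_width: 0.1
gripper_force: 0.0
```

```bash
python3 - <<'E'
from rail import *
s=env.observe();print(s['time'],s['position'],s['orientation'],s['force'])
snap('wrist','w1.png')
E
```

```text
2.0167 [527.70845952   7.23886661 231.09314329] [ 4.86343149e-01  8.73767250e-01 -8.81082778e-04  5.97495296e-04] [ 0.86150628 -0.01767125 -0.08027449]
```

View pics/w1.png

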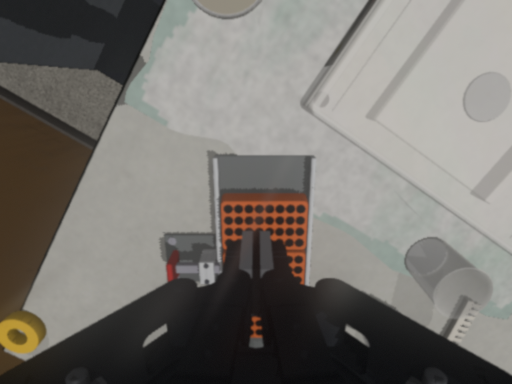

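The wrist view shows the open end at row 155 and the rear block's rear edge at row 194, columns 220–308. The walls are at columns 217 and 311, and the red plate is at (172,267).

```bash
python3 - <<'E'
from rail import *
p=np.load('pics/w1.png.npz')['p'];hsv=cv2.cvtColor(p,cv2.COLOR_RGB2HSV).astype(int)
m=(hsv[...,0]<15)&(hsv[...,1]>140)&(hsv[...,2]>90)
print([ (u,np.nonzero(m[170:230,u])[0][0]+170) for u in (226,245,264,285,302)])
for v in (200,205,212,216): 
    c=np.nonzero(m[v,200:320])[0]+200;print(v,c.min(),c.max())
w=lambda u,v,z:ray('wrist',u,v,z)[0,:2]
r=[w(226,193.5,32),w(302,193.5,32)];print('rear edge',r)
print('sides',w(219.5,205,32),w(308.5,205,32))
print('open corners',w(212,155,20),w(314,156,20))
hs=((hsv[...,0]>172)|(hsv[...,0]<8))&(hsv[...,1]>150);hs[:, :160]=0;hs[:,182:]=0;hs[:240]=0;hs[300:]=0
v,u=np.nonzero(hs);print(len(u),u.min(),u.max(),v.min(),v.max())
print('plate top corners',w(u.min(),v.min(),47),w(u.min(),v.max(),47),w(u.max(),v.mean(),47))
E
```

```text
[(226, np.int64(198)), (245, np.int64(194)), (264, np.int64(200)), (285, np.int64(195)), (302, np.int64(197))]
200 223 306
205 221 307
212 221 306
216 221 306
rear edge [array([519.00729781, -44.07351267]), array([592.4572421 ,   1.79706975])]
sides [519.7326653  -60.15454991] [606.77755357  -5.79664674]
open corners [483.31295737 -16.73367354] [582.24271478  43.69264899]
72 167 172 264 280
plate top corners [ 502.90266251 -151.54428232] [ 512.86693587 -171.17080584] [ 512.73619999 -157.79359611]
```

Call:
{"op": "step_arm", "data": {
  "moves": [
    {"tx":0,"ty":0.007,"tz":0.035,"yaw":0},
    {"tx":0,"ty":0.007,"tz":0.075,"yaw":0},
    {"tx":0,"ty":0.007,"tz":0.115,"yaw":0},
    {"tx":0,"ty":0.007,"tz":0.15,"yaw":0},
    {"tx":0,"ty":0.007,"tz":0.18,"yaw":0},
    {"tx":0,"ty":0.007,"tz":0.2,"yaw":0},
    {"tx":0,"ty":0.007,"tz":0.21,"yaw":0},
    {"tx":0,"ty":0.007,"tz":0.213,"yaw":0}
  ]
}}

```text
time: 2.73
position: [531.2, 15.6, 16.6]
orientation: [0.483, 0.875, -0.001, -0.002]
force: [-0.9, -0.2, 1.0]
grip_width: 0.1
gripper_force: 0.0
```

Call:
{"op": "step_arm", "data": {
  "moves": [
    {"tx":-0.005,"ty":0,"tz":0,"yaw":0},
    {"tx":-0.01,"ty":0,"tz":0,"yaw":0},
    {"tx":-0.014,"ty":0,"tz":0,"yaw":0},
    {"tx":-0.018,"ty":0,"tz":0,"yaw":0},
    {"tx":-0.022,"ty":0,"tz":0,"yaw":0},
    {"tx":-0.026,"ty":0,"tz":0,"yaw":0},
    {"tx":-0.03,"ty":0,"tz":0,"yaw":0},
    {"tx":-0.034,"ty":0,"tz":0,"yaw":0}
  ]
}}

```text
time: 3.4
position: [551.4, -15.0, 18.4]
orientation: [0.484, 0.875, 0.0, 0.0]
force: [-0.5, 0.0, 0.4]
grip_width: -0.1
gripper_force: 0.0
```

Call:
{"op": "step_arm", "data": {
  "moves": [
    {"tx":-0.004,"ty":0,"tz":0,"yaw":0},
    {"tx":-0.008,"ty":0,"tz":0,"yaw":0},
    {"tx":-0.012,"ty":0,"tz":0,"yaw":0},
    {"tx":-0.016,"ty":0,"tz":0,"yaw":0},
    {"tx":-0.02,"ty":0,"tz":0,"yaw":0},
    {"tx":-0.024,"ty":0,"tz":0,"yaw":0},
    {"tx":-0.028,"ty":0,"tz":0,"yaw":0},
    {"tx":-0.032,"ty":0,"tz":0,"yaw":0}
  ]
}}

```text
time: 4.07
position: [567.0, -39.2, 18.1]
orientation: [0.483, 0.875, 0.001, -0.003]
force: [-3.5, 4.8, 3.8]
grip_width: 0.1
gripper_force: 3.0
```

Call:
{"op": "step_arm", "data": {
  "moves": [
    {"tx":-0.004,"ty":0,"tz":0,"yaw":0},
    {"tx":-0.008,"ty":0,"tz":0,"yaw":0},
    {"tx":-0.012,"ty":0,"tz":0,"yaw":0},
    {"tx":-0.016,"ty":0,"tz":0,"yaw":0},
    {"tx":-0.02,"ty":0,"tz":0,"yaw":0},
    {"tx":-0.024,"ty":0,"tz":0,"yaw":0},
    {"tx":-0.028,"ty":0,"tz":0,"yaw":0},
    {"tx":-0.032,"ty":0,"tz":0,"yaw":0}
  ]
}}

```text
time: 4.73
position: [584.0, -66.1, 18.1]
orientation: [0.483, 0.875, 0.001, -0.003]
force: [-3.6, 5.3, 5.2]
grip_width: -0.1
gripper_force: 3.2
```

Call:
{"op": "step_arm", "data": {
  "moves": [
    {"tx":-0.004,"ty":0,"tz":0,"yaw":0},
    {"tx":-0.008,"ty":0,"tz":0,"yaw":0},
    {"tx":-0.012,"ty":0,"tz":0,"yaw":0},
    {"tx":-0.016,"ty":0,"tz":0,"yaw":0},
    {"tx":-0.02,"ty":0,"tz":0,"yaw":0},
    {"tx":-0.023,"ty":0,"tz":0,"yaw":0},
    {"tx":-0.026,"ty":0,"tz":0,"yaw":0},
    {"tx":-0.028,"ty":0,"tz":0,"yaw":0}
  ]
}}

```text
time: 5.4
position: [599.1, -90.0, 18.1]
orientation: [0.484, 0.875, 0.001, -0.003]
force: [-3.5, 5.8, 5.1]
grip_width: -0.2
gripper_force: 3.2
```

Call:
{"op": "step_arm", "data": {
  "moves": [
    {"tx":-0.002,"ty":0,"tz":0,"yaw":0},
    {"tx":-0.004,"ty":0,"tz":0,"yaw":0},
    {"tx":-0.006,"ty":0,"tz":0,"yaw":0},
    {"tx":-0.008,"ty":0,"tz":0,"yaw":0}
  ]
}}

```text
time: 5.73
position: [603.1, -96.3, 18.1]
orientation: [0.483, 0.875, 0.001, -0.003]
force: [-3.1, 5.8, 5.6]
grip_width: 0.2
gripper_force: 3.4
```

Call:
{"op": "step_arm", "data": {
  "moves": [
    {"tx":-0.002,"ty":0,"tz":0,"yaw":0},
    {"tx":-0.004,"ty":0,"tz":0,"yaw":0},
    {"tx":-0.006,"ty":0,"tz":0,"yaw":0}
  ]
}}

```text
time: 5.98
position: [606.3, -101.4, 18.1]
orientation: [0.483, 0.875, 0.001, -0.003]
force: [-3.6, 6.0, 6.0]
grip_width: -0.1
gripper_force: 3.4
```

Call:
{"op": "step_arm", "data": {
  "moves": [
    {"tx":-0.002,"ty":0,"tz":0,"yaw":0},
    {"tx":-0.004,"ty":0,"tz":0,"yaw":0}
  ]
}}

```text
time: 6.15
position: [608.4, -104.7, 18.1]
orientation: [0.483, 0.875, 0.001, -0.003]
force: [-3.7, 6.1, 6.3]
grip_width: 0.4
gripper_force: 3.4
```

Call:
{"op": "step_arm", "data": {
  "moves": [
    {"tx":-0.002,"ty":0,"tz":0,"yaw":0},
    {"tx":-0.003,"ty":0,"tz":0,"yaw":0}
  ]
}}

```text
time: 6.32
position: [610.0, -107.2, 18.1]
orientation: [0.484, 0.875, 0.001, -0.003]
force: [-4.0, 6.6, 7.2]
grip_width: 0.1
gripper_force: 4.0
```

Call:
{"op": "step_arm", "data": {
  "moves": [
    {"tx":-0.002,"ty":0,"tz":0,"yaw":0},
    {"tx":-0.003,"ty":0,"tz":0,"yaw":0}
  ]
}}

```text
time: 6.48
position: [610.0, -107.2, 17.8]
orientation: [0.483, 0.876, 0.002, -0.006]
force: [-8.9, 11.2, 11.4]
grip_width: -0.2
gripper_force: 7.0
```

Call:
{"op": "step_arm", "data": {
  "moves": [
    {"tx":-0.001,"ty":0,"tz":0,"yaw":0},
    {"tx":-0.002,"ty":0,"tz":0,"yaw":0}
  ]
}}

```text
time: 6.65
position: [610.0, -107.3, 17.9]
orientation: [0.483, 0.876, 0.003, -0.008]
force: [-11.2, 13.7, 14.7]
grip_width: -0.1
gripper_force: 8.9
```

Call:
{"op": "step_arm", "data": {
  "moves": [
    {"tx":0.005,"ty":0,"tz":0,"yaw":0},
    {"tx":0.015,"ty":0,"tz":0,"yaw":0},
    {"tx":0.03,"ty":0,"tz":0,"yaw":0},
    {"tx":0.04,"ty":0,"tz":-0.03,"yaw":0},
    {"tx":0.04,"ty":0,"tz":-0.065,"yaw":0},
    {"tx":0.04,"ty":0,"tz":-0.1,"yaw":0},
    {"tx":0.04,"ty":-0.03,"tz":-0.12,"yaw":0},
    {"tx":0.04,"ty":-0.07,"tz":-0.12,"yaw":0}
  ]
}}

```text
time: 7.32
position: [539.0, -117.4, 142.9]
orientation: [0.482, 0.876, 0.002, 0.006]
force: [-0.0, -1.9, 0.4]
grip_width: -0.1
gripper_force: 0.0
```

Call:
{"op": "step_arm", "data": {
  "moves": [
    {"tx":-0.01,"ty":-0.035,"tz":0,"yaw":0},
    {"tx":-0.02,"ty":-0.07,"tz":0,"yaw":0},
    {"tx":-0.03,"ty":-0.09,"tz":0,"yaw":0},
    {"tx":-0.035,"ty":-0.1,"tz":0,"yaw":0},
    {"tx":-0.035,"ty":-0.105,"tz":0,"yaw":0},
    {"tx":-0.035,"ty":-0.105,"tz":0,"yaw":0}
  ]
}}

```text
time: 7.82
position: [462.7, -203.6, 138.2]
orientation: [0.485, 0.875, 0.0, 0.0]
force: [0.5, -0.2, 0.2]
grip_width: -0.0
gripper_force: 0.0
```

```bash
python3 - <<'E'
from rail import *
s=env.observe();P=s['position'];print(s['time'],P,s['force'],d@P[:2],n@P[:2])
p,_=snap('top','t2.png');q,_=snap('wrist','w2.png')
c=cv2.resize(p[125:230,200:330],(640,516),interpolation=cv2.INTER_CUBIC)
cv2.imwrite('pics/c2.png',c[:,:,::-1])
hsv=cv2.cvtColor(p,cv2.COLOR_RGB2HSV).astype(int)
m=((hsv[...,0]>172)|(hsv[...,0]<6))&(hsv[...,1]>150);m[:198]=0;m[220:]=0;m[:,:255]=0;m[:,285:]=0
v,u=np.nonzero(m);print(len(u));
if len(u): W=ray('top',u,v,47)[:,:2].mean(0);print(W,d@W,n@W)
E
```

```text
7.8167 [ 462.68321003 -203.57224956  138.22140191] [ 0.5195185  -0.19009581  0.21804668] 417.85053324424456 284.46150091013334
9
[ 509.38831151 -163.28303974] 408.43900592144166 345.42058625785876
```

View pics/c2.png

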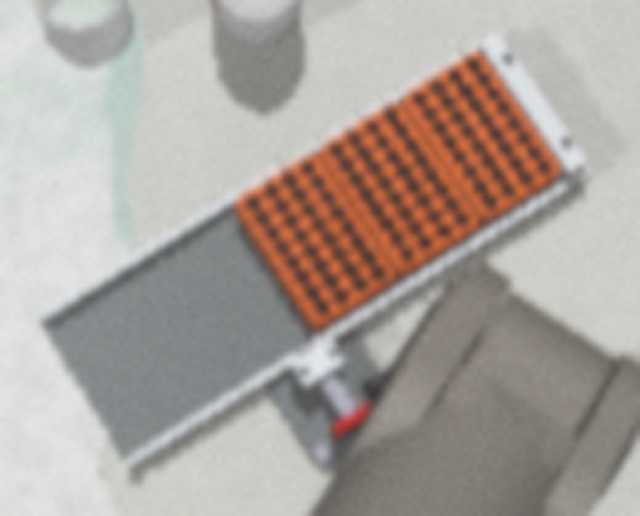

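View pics/w2.png

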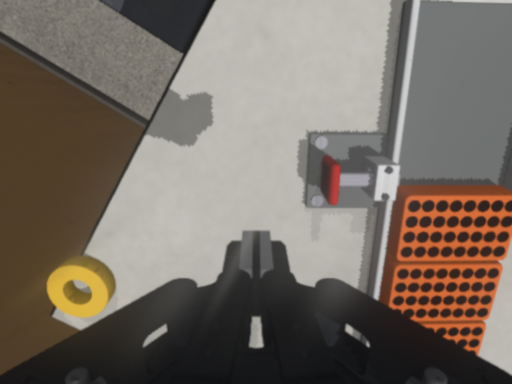

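The row is against the stop with no gaps visible. In the wrist view the red plate is at (331,180), and the bench to its left is free.

```bash
python3 - <<'E'
from rail import *
for u,v,z in [(323,156,47),(332,204,47),(328,180,47),(398,188,32),(385,182,39.5)]:
    W=ray('wrist',u,v,z)[0,:2];print(u,v,W,d@W,n@W)
E
```

```text
323 156 [ 492.22485243 -153.38519081] 390.9490316959419 336.11185151119327
332 204 [ 520.94528987 -180.90542782] 429.5079474039798 345.88103730280955
328 180 [ 506.55995014 -166.6133287 ] 409.7640567803214 341.25709099657394
398 188 [ 565.38029434 -142.94985759] 420.87219349662985 403.67825772206595
385 182 [ 548.91482013 -144.48746382] 413.44939709603614 388.9006338461122
```

Call:
{"op": "step_arm", "data": {
  "moves": [
    {"tx":0.006,"ty":0,"tz":0.03,"yaw":0},
    {"tx":0.006,"ty":0,"tz":0.06,"yaw":0},
    {"tx":0.006,"ty":0,"tz":0.09,"yaw":0},
    {"tx":0.006,"ty":0,"tz":0.105,"yaw":0},
    {"tx":0.006,"ty":0,"tz":0.112,"yaw":0},
    {"tx":0.006,"ty":0.005,"tz":0.112,"yaw":0},
    {"tx":0.006,"ty":0.012,"tz":0.112,"yaw":0},
    {"tx":0.006,"ty":0.02,"tz":0.112,"yaw":0}
  ]
}}

```text
time: 8.58
position: [478.7, -187.3, 27.4]
orientation: [0.484, 0.875, 0.0, 0.001]
force: [0.2, 1.2, 0.1]
grip_width: 0.2
gripper_force: 0.0
```

Call:
{"op": "step_arm", "data": {
  "moves": [
    {"tx":0,"ty":0.004,"tz":0,"yaw":0},
    {"tx":0,"ty":0.008,"tz":0,"yaw":0},
    {"tx":0,"ty":0.012,"tz":0,"yaw":0},
    {"tx":0,"ty":0.016,"tz":0,"yaw":0},
    {"tx":0,"ty":0.02,"tz":0,"yaw":0},
    {"tx":0,"ty":0.024,"tz":0,"yaw":0}
  ]
}}

```text
time: 9.08
position: [497.2, -174.8, 26.4]
orientation: [0.484, 0.875, 0.0, 0.0]
force: [-0.7, 0.2, -0.1]
grip_width: 0.2
gripper_force: 0.0
```

Call:
{"op": "step_arm", "data": {
  "moves": [
    {"tx":0,"ty":0.004,"tz":0,"yaw":0},
    {"tx":0,"ty":0.008,"tz":0,"yaw":0},
    {"tx":0,"ty":0.012,"tz":0,"yaw":0},
    {"tx":0,"ty":0.016,"tz":0,"yaw":0}
  ]
}}

```text
time: 9.42
position: [510.5, -166.5, 26.2]
orientation: [0.484, 0.875, -0.0, -0.0]
force: [-1.2, -1.0, 0.9]
grip_width: -0.2
gripper_force: 0.8
```

Call:
{"op": "step_arm", "data": {
  "moves": [
    {"tx":0,"ty":0.003,"tz":0,"yaw":0},
    {"tx":0,"ty":0.006,"tz":0,"yaw":0},
    {"tx":0,"ty":0.009,"tz":0,"yaw":0}
  ]
}}

```text
time: 9.67
position: [518.3, -161.7, 26.3]
orientation: [0.484, 0.875, -0.0, 0.0]
force: [-1.8, -1.0, 0.6]
grip_width: -0.2
gripper_force: 0.8
```

Call:
{"op": "step_arm", "data": {
  "moves": [
    {"tx":0,"ty":0.002,"tz":0,"yaw":0},
    {"tx":0,"ty":0.004,"tz":0,"yaw":0}
  ]
}}

```text
time: 9.83
position: [521.7, -159.5, 26.3]
orientation: [0.484, 0.875, -0.0, 0.0]
force: [-1.8, -1.7, 0.4]
grip_width: 0.4
gripper_force: 0.8
```

Call:
{"op": "step_arm", "data": {
  "moves": [
    {"tx":0,"ty":0.002,"tz":0,"yaw":0},
    {"tx":0,"ty":0.003,"tz":0,"yaw":0}
  ]
}}

```text
time: 10.0
position: [522.5, -158.9, 26.2]
orientation: [0.484, 0.875, -0.001, -0.001]
force: [-6.8, -3.6, 4.9]
grip_width: -0.4
gripper_force: 3.5
```

Call:
{"op": "step_arm", "data": {
  "moves": [
    {"tx":0,"ty":0.002,"tz":0,"yaw":0},
    {"tx":0,"ty":0.003,"tz":0,"yaw":0}
  ]
}}

```text
time: 10.17
position: [522.5, -158.9, 26.1]
orientation: [0.485, 0.875, -0.002, -0.003]
force: [-10.7, -6.0, 9.1]
grip_width: -0.2
gripper_force: 6.1
```

Call:
{"op": "step_arm", "data": {
  "moves": [
    {"tx":0,"ty":-0.005,"tz":0,"yaw":0},
    {"tx":0,"ty":-0.015,"tz":0,"yaw":0},
    {"tx":0,"ty":-0.03,"tz":0,"yaw":0},
    {"tx":0,"ty":-0.05,"tz":0,"yaw":0},
    {"tx":0,"ty":-0.06,"tz":-0.03,"yaw":0},
    {"tx":0,"ty":-0.06,"tz":-0.07,"yaw":0},
    {"tx":0,"ty":-0.06,"tz":-0.11,"yaw":0},
    {"tx":0,"ty":-0.06,"tz":-0.12,"yaw":0}
  ]
}}

```text
time: 10.83
position: [478.1, -190.4, 151.4]
orientation: [0.485, 0.875, 0.002, 0.004]
force: [2.0, -0.4, 0.0]
grip_width: 0.0
gripper_force: 0.0
```

```bash
python3 - <<'E'
from rail import *
print(env.observe()['position'],env.observe()['force']);q,_=snap('wrist','w3.png');p,_=snap('top','t3.png')
a=cv2.resize(q[60:280,250:512],(524,440));b=cv2.resize(p[130:230,205:325],(276,230),interpolation=cv2.INTER_CUBIC)
o=np.zeros((440,800,3),np.uint8);o[:,:524]=a;o[:230,524:]=b
cv2.imwrite('pics/c3.png',o[:,:,::-1])
for u,v,z in [(0,0,0)]:pass
E
```

```text
[ 478.06205842 -190.43353567  151.37774159] [ 1.96758568 -0.4060005   0.02636132]
```

View pics/c3.png

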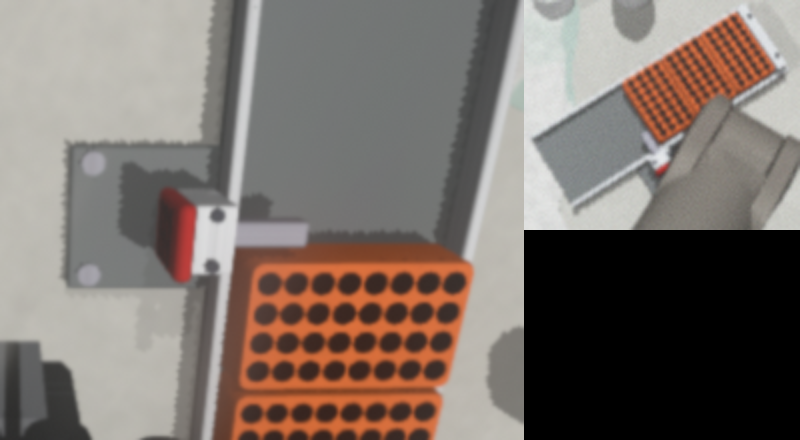

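The bolt nose is across behind the rear block, at about (270,234) in the crop. The red plate is close against the guide, and the row is still against the stop.

```bash
python3 -c "
from plant import env
print(env.job_done())"
```

```text
the job is handed in; nothing more can be done
None
```

I pushed the row home against the end stop with no visible gaps, then pushed the thumb plate in until the bolt hit its end stop behind the row; the job was handed in at about 11 s, and no verdict came back.

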